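# Clear the air filter and shut the spares box

### The job

The red steel spares box cannot be shut because a panel air filter has been left in it, leaning out over its front rim. Lift the filter out and stand it on its long edge in the free space of the grey stock bin, setting it down rather than dropping it; then swing the box's sprung lid over and ease it down until it is fully shut, without letting it slam. Leave the other parts on the bench as they are.

Things in the scene. Friction and masses are not known exactly. Their poses are not given: they have to be found in the camera images.
- crate: Red steel spares box, fixed, 200 mm deep (its x), 300 mm wide (its y), walls 4 mm thick and 110 mm high, floor 4 mm thick. Origin: centre of its underside. Its x axis points from the front rim to the hinge side, z up. Fixed stock up to 89 mm high fills its inside from 20 mm beyond the centre to the hinge side.
- lid_hinge (a point): Middle of the lid's hinge axis, which runs along the box's y axis, 106 mm from the box's centre on its +x side and 112 mm above the bench.
- lid_handle (a point): Middle of the lid's round handle bar: 12 mm thick, 124 mm long, along the box's y, a 10 mm post at each end. Bar axis 52 mm off the plane of the lid sheet (3 mm, plane through the hinge), on its outer side, and 190 mm from the hinge along the lid; lid edge 22 mm beyond the bar. Thrown open, the bar is behind the lid. This frame turns with the lid; lid shut, its axes are the box's.
- lid (a joint): Lid angle, rad: 0 shut, pi/2 upright, 2.1 thrown right back; opening turns about the box's +y axis. Lid 0.6 kg. Beyond about 1.85 it stays about where it is left; nearer than that its weight and the closing spring pull it shut and, let go, it slams. Shut, about 4 N at the handle lifts it.
- filter: Panel air filter: black rubber frame, cream pleats, firm flat slab 42 mm thick (its x), 220 mm wide (its y), 200 mm high (its z), about 0.3 kg. Origin: centre of its bottom long face. It leans about 32 degrees from upright in the red box: lower edge on the box floor, face on the front rim, top edge sticking out over the rim by some 75 mm.
- filter_center (a point): Centre of the filter slab, 100 mm from the body's origin along its z axis, with the filter's axes; the middle of the top long face lies 100 mm further on.
- bin: Grey plastic open stock bin, 300 mm (its x) by 200 mm (its y), walls 5 mm thick and 90 mm high, floor 5 mm thick, fixed. Origin: centre of its underside. Two boxed filters up to 123 mm high stand fixed in its -y half; the +y half, 96 mm wide and 290 mm long, is free.
- bin_slot (a point): Middle of the floor of the free space in the grey bin (47 mm from the bin's centre along its +y axis, 5 mm above the bench).
- oil_filter: Bystander: blue spin-on oil filter with a white band, 76 mm across, 90 mm high, standing upright. Origin: centre of its underside.
- round_filter: Bystander: round white pleated air filter with orange ends, 96 mm across, 120 mm high, standing upright. Origin: centre of its underside.
- plug_box: Bystander: small yellow and green carton, 60 by 90 by 55 mm high. Origin: centre of its underside.
Not all that is in view belongs to the job. There is more than one size of the filter; the job needs the larger.

How it is judged:
By the outcome, as a careful person would: the job done as asked, in the order asked, and still so for the second after the job is handed in, with the robot touching nothing.
It also fails if it takes over 72 s, if anything falls off the work surface, if the arm or the gripper's body presses on something with over 40 N, if the wrist force passes 120 N, or if a joint passes its speed limit or range.

### The arm

A 6-joint arm with a two-finger parallel gripper is mounted at the origin on the work surface. World frame = base frame: x ahead of the robot, y to its left, z up, the work surface at z = 0. Lengths are in m, angles in rad, forces in N, time in s.
With the tool pointing down it reaches from about 0.35 to 0.975 m from the base axis. Payload 17.4 kg.
Tool frame: the origin (TCP) lies midway between the tips of the shut fingers; the grasp point (between the pads) lies 19 mm behind it (ctrl.grip_depth is the distance from the TCP to the grasp point, in m); y points along the fingers, x is the direction in which the jaws open and shut, and the axes are right-handed (so a half turn about y gives the same grasp; the last joint's range is limited). The gripper opens to 85 mm and grips with 20 to 120 N. Pads are 22 mm wide; open, the fingers measure 114 mm over their backs; the gripper's body (76 mm by 85 mm) begins 54 mm behind the grasp point. The pads swing forward as they close: fully open they stand 13 mm farther back than shut.
Start: joints at [-0.038, 0.116, 1.442, -0, 1.584, -0.038], TCP at [0.675, -0, 0.231] pointing down, gripper open.
Joint ranges: [-2.83, 2.83], [-0.83, 2.19], [0.07, 2.5], [-1.14, 4.28], [0.01, 3], [-2.97, 2.97]. Speed limits (rad/s): [1.89, 1.89, 2.22, 3.14, 3.14, 3.14].

### API

Orientations are given as a 3x3 rotation matrix whose columns are the frame's x, y, z axes.
In Python, from rig import ctrl gives the robot as it stands. The module is installed in compiled form; this text tells all that it offers.
- The arm moves only by the shell command python3 -m creep 'ROWS'. ROWS is JSON, a list that holds one entry, the list of rows, each a list of 7 numbers: the finger opening in cm, from 0 to 8.54, then the shift along the tool's x, y, z in cm, then the turn, a rotation vector about the tool's x, y, z in degrees. A call has 1 to 10 rows; each row is the pose to reach, as a shift and turn from the pose commanded when the call began, along the tool's axes at that moment; what a row does not reach only later rows make up. A row lasts 1/8 s, in which the tool goes at most 62.5 mm and 10.7 degrees, less where a joint would pass 70% of its speed; a pose out of reach is approached as far as the arm can. A call with a gripper value outside its range is refused whole. The fingers move at their own pace and stop on an object; the grip force is fixed at half the most. Time passes only in rows, so rows that repeat a pose let the fingers close. It gives the time, the measured TCP pose, the force and the opening at its end, in the units of the state.
- ctrl.state(): the state, without advancing time (a new reading comes with each control period).
- ctrl.snapshot(name): name is "scene" or "side" or "wrist"; returns a dict with "color" (400x640x3 uint8, red, green, blue), "range_z" (400x640 float32, m along the optical axis (not along the pixel's ray), 0 where there is no reading), "fx", "fy", "cx", "cy" (pixels), "k1" (the pictures are not rectified: a ray, as slopes to the right and down, at radius r is drawn at 1 + k1 r^2 times it, then the intrinsics apply), "cam_to_world" (4x4, takes a point from camera to world coordinates). Camera axes: x right, y down, z forward; pixel columns grow to the right and rows downward; lengths in m; the calibration is good to about 2 mm. A picture is of the moment at which its call begins.
- ctrl.hand_in(): hands the job in, once; it reports no verdict.
The state is a dict: "clock": time; "qpos": joint angles; "qd": joint speeds; "joint_efforts": joint torques, N m; "tcp_pos": TCP position; "tcp_rot": TCP orientation; "ft_force": force on the tool from outside, world axes, zero at the start; "wrist_torque": the same for the moment, N m; "grip_width": finger opening in m.
Only numpy, scipy, OpenCV 4.12 (cv2) and the standard library are available. Lean on these libraries where they do the work, as an engineer would, in place of code of your own. Each camera call takes 0.05 s, during which the arm holds its last target. There are 200 camera calls.

## Working session

There is one attempt and no reset: what is moved stays moved. The work goes in short steps, Python scripts to look and compute and a shell command to move; the robot and the scene stay as the last step left them, time stands still between calls to the robot, and variables do not carry over. Pictures are saved under pics/ and viewed, about 8 in all and at most 12, crops included, and the job is handed in when it is done.

```bash
mkdir -p pics; cat > h.py <<'E'
import numpy as np, cv2
from rig import ctrl
def snap(n):
    return ctrl.snapshot(n)
def cloud(s):
    h,w=s['range_z'].shape
    u,v=np.meshgrid(np.arange(w),np.arange(h))
    K=np.array([[s['fx'],0,s['cx']],[0,s['fy'],s['cy']],[0,0,1.]])
    # k1 distortion = OpenCV model
    p=cv2.undistortPoints(np.stack([u,v],-1).reshape(-1,1,2).astype(np.float64),K,np.array([s['k1'],0,0,0,0.])).reshape(h,w,2)
    z=s['range_z'][...,None]
    P=np.concatenate([p*z,z],-1)
    T=np.array(s['cam_to_world'])
    W=P@T[:3,:3].T+T[:3,3]
    W[s['range_z']<=0]=np.nan
    return W
def save(n,im): cv2.imwrite('pics/'+n+'.png',im[...,::-1])
E
python3 - <<'E'
from h import *
a=snap('scene');b=snap('side')
save('s1',np.vstack([a['color'][:, :]]));save('s2',b['color'])
np.save('A.npy',cloud(a));np.save('B.npy',cloud(b));np.save('Ac.npy',a['color']);np.save('Bc.npy',b['color'])
print(a['cam_to_world'],b['cam_to_world'],ctrl.state(),ctrl.grip_depth)
E
```

```text
[[ 0.26075942  0.5792982  -0.77228111  1.34019934]
 [ 0.96521948 -0.1408089   0.22028213 -0.19393797]
 [ 0.01886498 -0.80286141 -0.59586716  0.72588371]
 [ 0.          0.          0.          1.        ]] [[-0.88954366 -0.34769748  0.29634193  0.23418875]
 [-0.45654712  0.65293792 -0.60434824  0.68985595]
 [ 0.01663748 -0.6728882  -0.73955707  0.92303887]
 [ 0.          0.          0.          1.        ]] {'clock': 0.1, 'qpos': array([-3.78248730e-02,  1.16414027e-01,  1.44221545e+00, -2.25043627e-05,
        1.58402006e+00, -3.78160135e-02]), 'qd': array([-2.42919451e-05, -1.87922048e-04, -4.81525809e-03, -7.93411185e-05,
        1.78978375e-03, -1.63080341e-03]), 'joint_efforts': array([ 3.27868773e-03, -7.33665347e+01, -6.33786607e+01,  1.28913316e-04,
        5.13536113e-03,  3.94035328e-05]), 'tcp_pos': array([ 6.74814723e-01, -2.52321207e-05,  2.30641633e-01]), 'tcp_rot': array([[ 9.99999441e-01, -1.05698385e-03,  9.15440560e-06],
       [-9.13593372e-06,  1.74808555e-05,  1.00000000e+00],
       [-1.05698401e-03, -9.99999441e-01,  1.74711892e-05]]), 'ft_force': array([ 0.3211724 ,  0.24397034, -0.59095341]), 'wrist_torque': array([-0.00454148,  0.014345  , -0.00261468]), 'grip_width': 0.08544593786615856} 0.0187
```

View pics/s1.png

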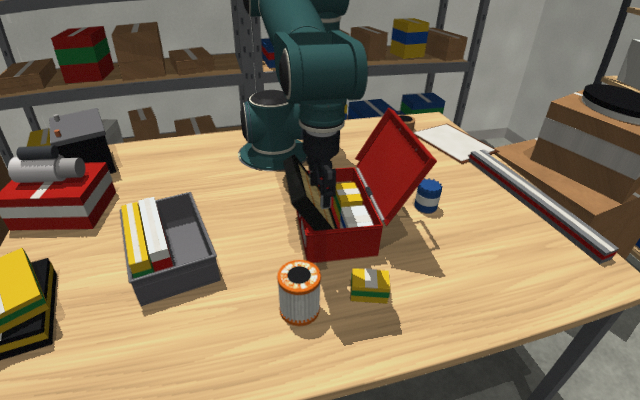

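View pics/s2.png

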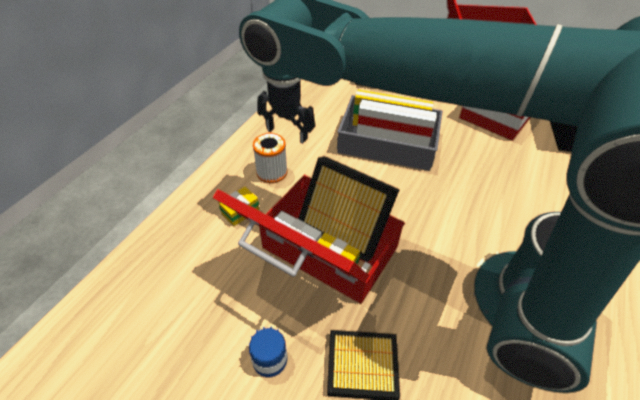

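Candidates for the filter: the slab leaning in the red box (side 347,210; scene 310,195), the flat smaller panel on the bench (side 363,363), and the black/yellow stack at the table edge (scene 25,300). The slab leaning in the red box matches the description. Next I'll make a top-down map and a close crop.

```bash
python3 - <<'E'
from h import *
A,B,Ac,Bc=[np.load(f) for f in('A.npy','B.npy','Ac.npy','Bc.npy')]
# top-down maps 2mm/px, x:0.2..1.1 -> rows up ; y:-0.6..0.5 -> cols (left=+y)
im=np.zeros((450,550,3),np.uint8);zb=np.full((450,550),-1.)
for W,C in((A,Ac),(B,Bc)):
    P=W.reshape(-1,3);c=C.reshape(-1,3);ok=np.isfinite(P[:,0])&(P[:,2]<0.4)
    P,c=P[ok],c[ok];o=np.argsort(P[:,2]);P,c=P[o],c[o]
    r=((1.1-P[:,0])/.002).astype(int);k=((.5-P[:,1])/.002).astype(int)
    m=(r>=0)&(r<450)&(k>=0)&(k<550)
    for i,j,z,cc in zip(r[m],k[m],P[m,2],c[m]):
        if z>zb[i,j]: zb[i,j]=z;im[i,j]=cc
for g in range(0,450,50): im[g,::4]=(255,0,255)
for g in range(0,550,50): im[::4,g]=(255,0,255)
crop=cv2.resize(Bc[130:310,190:430],None,fx=2.2,fy=2.2)[:, :]
save('top',im);save('crop',crop)
for n,W,pts in(('B',B,[(347,210),(320,165),(390,190),(372,250),(305,222),(218,195),(372,268),(300,235),(363,363),(267,350),(345,125),(440,130),(270,150),(238,205)]),('A',A,[(300,170),(400,115),(432,155),(383,205),(370,250),(305,255),(122,205),(135,297),(217,255),(188,195),(300,275),(370,275),(428,195)])):
    for u,v in pts: print(n,u,v,W[v,u].round(3))
E
```

```text
B 347 210 [0.479 0.041 0.111]
B 320 165 [ 0.582 -0.007  0.18 ]
B 390 190 [0.391 0.002 0.192]
B 372 250 [0.386 0.087 0.056]
B 305 222 [0.583 0.074 0.037]
B 218 195 [0.664 0.278 0.301]
B 372 268 [0.358 0.17  0.11 ]
B 300 235 [0.471 0.292 0.306]
B 363 363 [0.297 0.343 0.028]
B 267 350 [nan nan nan]
B 345 125 [ 0.657 -0.335  0.052]
B 440 130 [ 0.381 -0.524  0.002]
B 270 150 [ 0.763 -0.051  0.12 ]
B 238 205 [0.614 0.282 0.302]
A 300 170 [0.434 0.012 0.167]
A 400 115 [-0.138  0.62   0.046]
A 432 155 [0.651 0.288 0.298]
A 383 205 [0.603 0.202 0.129]
A 370 250 [0.657 0.155 0.023]
A 305 255 [ 0.617 -0.018  0.007]
A 122 205 [ 0.239 -0.549 -0.001]
A 135 297 [ 0.658 -0.461  0.001]
A 217 255 [ 0.556 -0.253  0.004]
A 188 195 [ 0.362 -0.317  0.084]
A 300 275 [ 0.789 -0.071  0.121]
A 370 275 [0.77  0.107 0.053]
A 428 195 [0.516 0.401 0.071]
```

View pics/top.png

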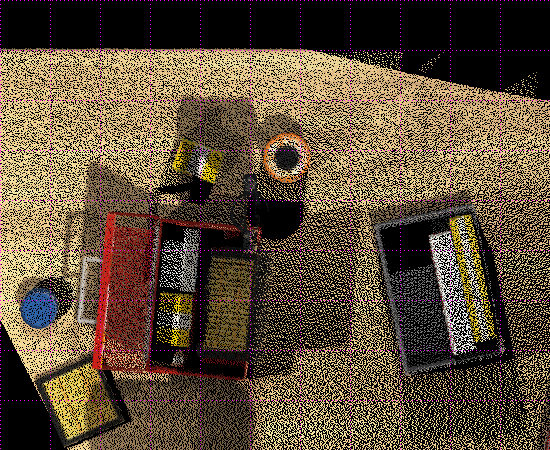

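View pics/crop.png

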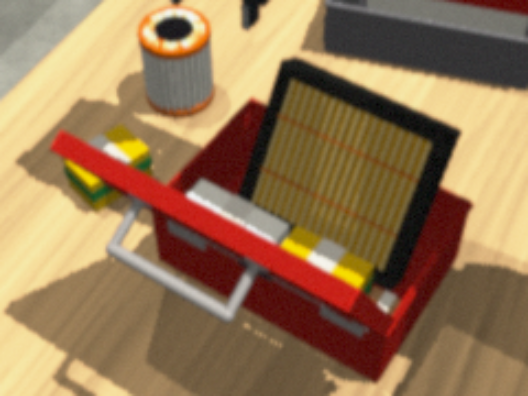

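```bash
cat > fit.py <<'E'
from h import *
A,B,Ac,Bc=[np.load(f) for f in('A.npy','B.npy','Ac.npy','Bc.npy')]
def sel(W,C,lo,hi):
    m=np.isfinite(W[...,0])&np.all(W>lo,-1)&np.all(W<hi,-1); return W[m],C[m].astype(int)
def plane(P,it=8):
    m=np.ones(len(P),bool)
    for _ in range(it):
        c=P[m].mean(0);n=np.linalg.svd(P[m]-c,full_matrices=False)[2][2];d=(P-c)@n
        m=abs(d)<max(.003,2*np.median(abs(d[m])) if _<3 else .003)
    return c,n,m
# bin
Q=[]
for W,C in((A,Ac),(B,Bc)):
    P,c=sel(W,C,[.3,-.56,.082],[.75,-.2,.097]); k=(c.max(1)-c.min(1)<25)&(c.max(1)<140); Q.append(P[k])
    if k.sum()>10: print('bin',k.sum(),cv2.minAreaRect(P[k][:,:2].astype(np.float32)))
print('bin both',cv2.minAreaRect(np.vstack(Q)[:,:2].astype(np.float32)))
# crate rim
Q=[]
for W,C in((A,Ac),(B,Bc)):
    P,c=sel(W,C,[.25,-.06,.100],[.75,.165,.115]); k=(c[:,0]>2.2*c[:,1])&(c[:,0]>60)&(c[:,0]>2*c[:,2]);Q.append(P[k])
    print('crate',k.sum(),cv2.minAreaRect(P[k][:,:2].astype(np.float32)),P[k].min(0),P[k].max(0))
# lid
for n,W,C in(('A',A,Ac),('B',B,Bc)):
    P,c=sel(W,C,[.25,.17,.14],[.75,.34,.34]); k=(c[:,0]>2.2*c[:,1])&(c[:,0]>60)&(c[:,0]>2*c[:,2]);P=P[k]
    ce,nn,m=plane(P); print('lid',n,m.sum(),ce,nn,P[m].max(0),P[m].min(0))
# handle: greyish points behind lid
for n,W,C in(('A',A,Ac),('B',B,Bc)):
    P,c=sel(W,C,[.3,.285,.15],[.7,.40,.29]); k=(c.max(1)-c.min(1)<30);P=P[k]
    print('handle',n,len(P),P.mean(0) if len(P) else 0, P.min(0) if len(P) else 0,P.max(0) if len(P) else 0)
# filter face
m=np.zeros(B.shape[:2],np.uint8);cv2.fillPoly(m,[np.array([[316,163],[393,192],[372,245],[303,215]])],1)
P=B[(m>0)&np.isfinite(B[...,0])];P=P[(P[:,2]>.11)]
ce,n,k=plane(P);n*=-np.sign(n[1])*-1
print('face',k.sum(),ce,n)
z=np.array([0,0,1.]);u=np.cross(n,z);u/=np.linalg.norm(u);w=np.cross(u,n);w*=np.sign(w[2])
P,c=sel(B,Bc,[.3,-.1,.1],[.7,.15,.25]);d=(P-ce)@n
P=P[(abs(d)<.004)&(c[:,0]<2*c[:,1]+30)]
ab=np.c_[(P-ce)@u,(P-ce)@w];print('u',u,'w',w)
for lo in(.0,.02,.04,.06): 
    s=ab[(ab[:,1]>lo)&(ab[:,1]<lo+.02)];print(lo,np.percentile(s[:,0],[.5,2,98,99.5]) if len(s) else 0)
for lo in(-.08,-.04,.0,.04,.08):
    s=ab[(abs(ab[:,0]-lo)<.01)];print('top',lo,np.percentile(s[:,1],[98,99.5]) if len(s) else 0)
E
python3 fit.py
```

```text
bin 818 ((0.522750735282898, -0.3785853385925293), (0.30766022205352783, 0.20526492595672607), 11.785516738891602)
bin 662 ((0.5190699696540833, -0.37724730372428894), (0.3030151128768921, 0.20672766864299774), 12.445629119873047)
bin both ((0.5219061374664307, -0.3776361048221588), (0.3089841604232788, 0.20773684978485107), 11.841912269592285)
crate 336 ((0.5028038024902344, 0.08048409968614578), (0.18938057124614716, 0.30417174100875854), 86.15750122070312) [ 0.34879402 -0.02362442  0.10000708] [0.66008315 0.16482406 0.11100851]
crate 353 ((0.49592310190200806, 0.07725866138935089), (0.16736099123954773, 0.3030247092247009), 84.69438171386719) [ 0.34003152 -0.01940046  0.10010272] [0.65400585 0.16352088 0.1139274 ]
lid A 3415 [0.52056226 0.256531   0.21650693] [ 0.08353194  0.87362721 -0.47937242] [0.67577791 0.31449605 0.29856785] [0.35694645 0.1987065  0.14001654]
lid B 640 [0.49378716 0.28546343 0.27984216] [-0.08294916 -0.90197599  0.42374374] [0.67272813 0.30987825 0.30630308] [0.35547578 0.20676091 0.14129109]
handle A 0 0 0 0
handle B 619 [0.51356642 0.32747623 0.26353948] [0.44419725 0.28841153 0.25158339] [0.585309   0.34558429 0.28813081]
face 1296 [0.47798502 0.0174939  0.14977198] [0.09886399 0.86903225 0.48477713]
u [ 0.9935911  -0.11303421  0.        ] w [-0.0547964  -0.48167024  0.87463771]
0.0 [-0.09788864 -0.09636208  0.1064354   0.11695547]
0.02 [-0.09782068 -0.09641172  0.11446877  0.12029087]
0.04 [-0.09778866 -0.09502314  0.11270175  0.11946919]
0.06 0
top -0.08 [0.05305447 0.05354452]
top -0.04 [0.05279356 0.05359017]
top 0.0 [0.05188694 0.05271414]
top 0.04 [0.05214582 0.05290439]
top 0.08 [0.05204378 0.05248307]
```

```bash
cat >> h.py <<'E'
from scipy.spatial.transform import Rotation as Ro
def rel(p,R,p0=None,R0=None):
    s=ctrl.state()
    p0=s['tcp_pos'] if p0 is None else p0; R0=np.array(s['tcp_rot']) if R0 is None else R0
    return (R0.T@(np.array(p)-p0)*100).round(2),(Ro.from_matrix(R0.T@R).as_rotvec(degrees=True)).round(1)
def tool(xdir,app):
    app=np.array(app)/np.linalg.norm(app);x=np.array(xdir)-np.dot(xdir,app)*app;x/=np.linalg.norm(x)
    return np.c_[x,app,np.cross(x,app)]
n=np.array([.0989,.869,.4848]);u=np.array([.9936,-.113,0]);w=np.array([-.0548,-.4817,.8746])
E
python3 - <<'E'
from h import *
R=tool(n,-w)
for p in([.477,-.085,.35],[.477,-.085,.291],[.486,-.008,.151]): print(*rel(p,R))
print(rel([.486,-.008,.151],R,np.array([.477,-.085,.291]),R))
E
```

```text
[-19.79 -11.92  -8.5 ] [ 21.1 -81.6 -23.7]
[-19.79  -6.02  -8.5 ] [ 21.1 -81.6 -23.7]
[-18.87   7.98  -0.8 ] [ 21.1 -81.6 -23.7]
(array([-1.0e-02,  1.6e+01, -2.0e-02]), array([0., 0., 0.]))
```

```bash
python3 -m creep '[[[8.5,0,-6,0,0,0,0],[8.5,-2,-12,-2,2.3,-9,-2.6],[8.5,-8,-13,-4,4.7,-18,-5.3],[8.5,-14,-13,-6,7,-27.2,-7.9],[8.5,-19,-13,-8,9.4,-36.3,-10.5],[8.5,-19.8,-13,-8.5,11.7,-45.3,-13.2],[8.5,-19.8,-12,-8.5,14,-54.4,-15.8],[8.5,-19.8,-12,-8.5,16.4,-63.5,-18.4],[8.5,-19.8,-10,-8.5,18.8,-72.5,-21],[8.5,-19.8,-6,-8.5,21.1,-81.6,-23.7]]]'; python3 -m creep '[[[8.5,0,0,0,0,0,0],[8.5,0,0,0,0,0,0]]]'
python3 - <<'E'
from h import *
R=tool(n,-w)
print(rel([.477,-.085,.291],R),rel([.486,-.008,.151],R),ctrl.state()['qpos'])
E
```

```text
clock: 1.35
tcp_pos: [0.4772, -0.0853, 0.2916]
tcp_rot: [[0.092, 0.057, -0.994], [0.869, 0.483, 0.108], [0.486, -0.874, -0.005]]
ft_force: [0.7, -0.7, -0.1]
grip_width: 0.085
clock: 1.6
tcp_pos: [0.4772, -0.085, 0.2928]
tcp_rot: [[0.102, 0.057, -0.993], [0.869, 0.481, 0.117], [0.484, -0.875, -0.0]]
ft_force: [-0.4, -0.4, 0.5]
grip_width: 0.0854
(array([-0.09,  0.16,  0.02]), array([ 0.1, -0.2, -0. ])) (array([-0.09, 16.16,  0.03]), array([ 0.1, -0.2, -0. ])) [-0.5029832  -0.24764158  1.7471494   0.48116747  1.81718659 -1.87920541]
```

```bash
python3 -m creep '[[[8.5,0,4,0,0,0,0],[8.5,0,8,0,0,0,0],[8.5,0,11,0,0,0,0],[8.5,0,13,0,0,0,0],[8.5,0,15,0,0,0,0],[8.5,0,16,0,0,0,0],[8.5,0,16,0,0,0,0]]]'
python3 - <<'E'
from h import *
s=snap('side');save('g1',cv2.resize(s['color'][80:330,180:480],None,fx=2,fy=2))
E
```

```text
clock: 2.48
tcp_pos: [0.4859, -0.0077, 0.1514]
tcp_rot: [[0.099, 0.055, -0.994], [0.869, 0.482, 0.113], [0.485, -0.874, -0.0]]
ft_force: [0.5, 0.0, 1.1]
grip_width: 0.0855
```

View pics/g1.png

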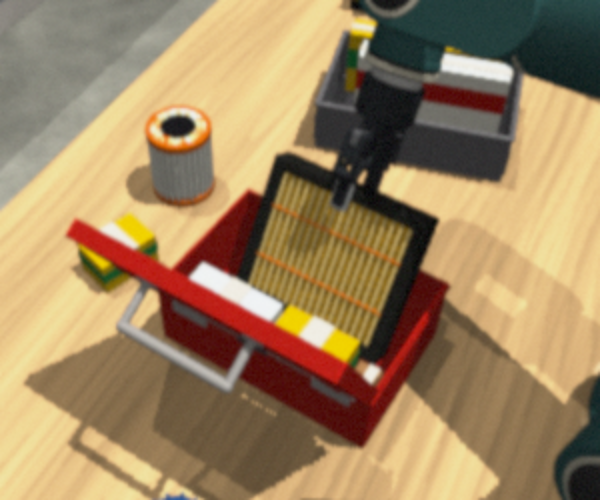

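The fingers straddle the top edge of the slab near its middle (345,190). I'll close, then lift straight up.

```bash
python3 -m creep '[[[3,0,0,0,0,0,0],[3,0,0,0,0,0,0],[3,0,0,0,0,0,0],[3,0,0,0,0,0,0],[3,0,0,0,0,0,0],[3,0,0,0,0,0,0],[3,0,0,0,0,0,0],[3,0,0,0,0,0,0]]]'; python3 -m creep '[[[3,0.5,-0.9,0,0,0,0],[3,1.2,-2.2,0,0,0,0],[3,2.4,-4.4,0,0,0,0],[3,3.6,-6.6,0,0,0,0],[3,4.8,-8.7,0,0,0,0],[3,6,-10.9,0,0,0,0],[3,7.2,-13.1,0,0,0,0],[3,8.5,-15.3,0,0,0,0],[3,9.2,-16.6,0,0,0,0],[3,9.2,-16.6,0,0,0,0]]]'
python3 - <<'E'
from h import *
s=snap('side');save('g2',s['color'][:, :560])
print(ctrl.state()['wrist_torque'])
E
```

```text
clock: 3.52
tcp_pos: [0.4862, -0.0073, 0.1525]
tcp_rot: [[0.097, 0.056, -0.994], [0.868, 0.484, 0.112], [0.487, -0.873, -0.002]]
ft_force: [0.3, 5.8, 6.6]
grip_width: 0.0428
clock: 4.78
tcp_pos: [0.4859, -0.0081, 0.3421]
tcp_rot: [[0.098, 0.056, -0.994], [0.869, 0.482, 0.113], [0.485, -0.874, -0.002]]
ft_force: [-0.4, -0.9, -3.4]
grip_width: 0.0426
[-0.53689171  0.08765038 -0.00890964]
```

View pics/g2.png

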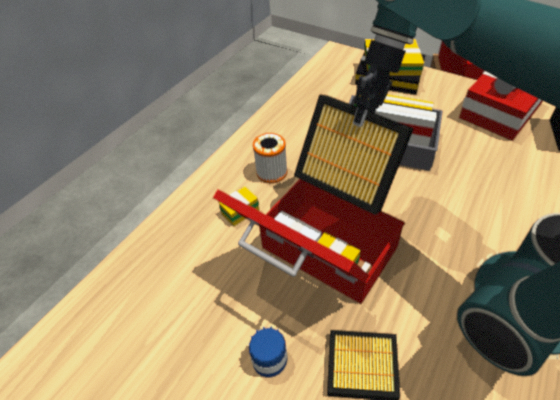

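```bash
python3 - <<'E'
from h import *
s=snap('side');W=cloud(s);C=s['color'].astype(int);st=ctrl.state();R=np.array(st['tcp_rot']);p=st['tcp_pos']
L=(W-p)@R  # tool coords
m=np.isfinite(L[...,0])&(abs(L[...,0]-.021)<.008)&(abs(L[...,2])<.16)&(L[...,1]>-.07)&(L[...,1]<.2)&(C[...,0]<2*C[...,1]+25)
q=L[m];c=q.mean(0);nn=np.linalg.svd(q-c,full_matrices=False)[2][2];print(len(q),c,nn)
for a in(-.08,-.05,.05,.08): t=q[abs(q[:,2]-a)<.01];print('y',a,np.percentile(t[:,1],[.5,2,98,99.5]).round(4))
for a in(.0,.05,.1,.14): t=q[abs(q[:,1]-a)<.01];print('z',a,np.percentile(t[:,2],[.5,2,98,99.5]).round(4))
print(cv2.minAreaRect(q[:,1:].astype(np.float32)))
Rt=tool([-.208,.978,0],[0,0,-1])
for z in(.34,.30): print(rel([.511,-.332,z],Rt))
E
```

```text
6771 [0.0210769  0.04991895 0.00648212] [-0.99925688  0.03800213 -0.00644481]
y -0.08 [-0.0364 -0.034   0.1399  0.1443]
y -0.05 [-0.0361 -0.0347  0.1394  0.1445]
y 0.05 [-0.0372 -0.035   0.1412  0.1435]
y 0.08 [-0.0377 -0.0359  0.141   0.1439]
z 0.0 [-0.1081 -0.1049  0.108   0.1092]
z 0.05 [-0.1075 -0.104   0.1085  0.1095]
z 0.1 [-0.0922 -0.0878  0.1094  0.1103]
z 0.14 [-0.0898 -0.0861  0.1104  0.1107]
((0.04549282044172287, -0.0002246573567390442), (0.23014986515045166, 0.22113311290740967), 0.8402275443077087)
(array([-27.91, -15.46,  -6.18]), array([  4.7, -18.1,  28.8]))
(array([-29.85, -11.96,  -6.18]), array([  4.7, -18.1,  28.8]))
```

```bash
cat >> h.py <<'E'
yb=np.array([-.208,.978,0])
Rt=tool(yb,np.array([0,0,-1])-.038*yb)
def tcp_for(bz,slot=np.array([.511,-.332])):
    return np.r_[slot,bz]-Rt@np.array([.0044,.164,.001])
E
python3 - <<'E'
from h import *
for b in(.18,.005): print(tcp_for(b),rel(tcp_for(b),Rt))
print(rel(tcp_for(.005),Rt,tcp_for(.18),Rt))
E
```

```text
[ 0.51159746 -0.33000211  0.34404881] (array([-27.53, -15.71,  -6.22]), array([  4.3, -18.2,  31. ]))
[ 0.51159746 -0.33000211  0.16904881] (array([-36.03,  -0.41,  -6.22]), array([  4.3, -18.2,  31. ]))
(array([ 0.66, 17.49,  0.  ]), array([0., 0., 0.]))
```

```bash
python3 -m creep '[[[3,-2,-1.2,-0.4,0.3,-1.3,2.2],[3,-5,-2.8,-1.1,0.8,-3.3,5.6],[3,-9,-5.1,-2,1.4,-6,10.1],[3,-13,-7.4,-2.9,2,-8.6,14.6],[3,-17,-9.7,-3.8,2.6,-11.2,19.1],[3,-21,-12,-4.7,3.3,-13.9,23.6],[3,-24.5,-14,-5.5,3.8,-16.2,27.6],[3,-26.8,-15.3,-6,4.2,-17.7,30.2],[3,-27.5,-15.7,-6.2,4.3,-18.2,31],[3,-27.5,-15.7,-6.2,4.3,-18.2,31]]]'; python3 -m creep '[[[3,0,0,0,0,0,0],[3,0,0,0,0,0,0]]]'
python3 - <<'E'
from h import *
s=snap('scene');save('g3',cv2.resize(s['color'][60:310,80:400],None,fx=2,fy=2))
W=cloud(s);C=s['color'].astype(int)
P=W[150:305,115:225].reshape(-1,3);c=C[150:305,115:225].reshape(-1,3)
k=(P[:,2]>.08)&(P[:,2]<.095)&(c.max(1)-c.min(1)<25)&(c.max(1)<140)
print(cv2.minAreaRect(P[k][:,:2].astype(np.float32)))
for b in(.18,.005): print(rel(tcp_for(b),Rt))
E
```

```text
clock: 6.12
tcp_pos: [0.5115, -0.3292, 0.3442]
tcp_rot: [[-0.207, 0.009, -0.978], [0.978, -0.037, -0.207], [-0.037, -0.999, -0.001]]
ft_force: [0.7, 0.1, -2.2]
grip_width: 0.0428
clock: 6.38
tcp_pos: [0.5116, -0.329, 0.3451]
tcp_rot: [[-0.208, 0.01, -0.978], [0.977, -0.038, -0.208], [-0.039, -0.999, -0.002]]
ft_force: [-0.3, 0.7, -1.5]
grip_width: 0.0427
((0.5225980281829834, -0.3786093592643738), (0.3072240948677063, 0.20481978356838226), 11.92344856262207)
(array([-0.08,  0.11,  0.02]), array([ 0.1, -0. , -0.1]))
(array([ 0.6 , 17.6 ,  0.05]), array([ 0.1, -0. , -0.1]))
```

View pics/g3.png

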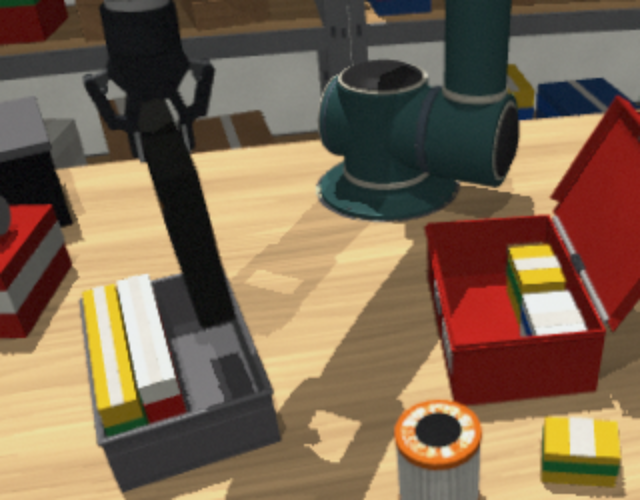

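```bash
python3 -m creep '[[[3,0,2,0,0,0,0],[3,0.2,5,0,0,0,0],[3,0.3,8,0,0,0,0],[3,0.4,11,0,0,0,0],[3,0.5,13.5,0,0,0,0],[3,0.6,15,0,0,0,0],[3,0.6,16,0,0,0,0],[3,0.6,16.4,0,0,0,0],[3,0.6,16.4,0,0,0,0]]]'; python3 -m creep '[[[3,0,0.2,0,0,0,0],[3,0,0.3,0,0,0,0],[3,0,0.5,0,0,0,0],[3,0,0.5,0,0,0,0]]]';  python3 -m creep '[[[3,0,0.15,0,0,0,0],[3,0,0.3,0,0,0,0],[3,0,0.3,0,0,0,0]]]'
```

```text
clock: 7.55
tcp_pos: [0.512, -0.3301, 0.1812]
tcp_rot: [[-0.208, 0.01, -0.978], [0.977, -0.038, -0.208], [-0.04, -0.999, -0.002]]
ft_force: [-0.2, -0.1, -2.2]
grip_width: 0.0421
clock: 8.05
tcp_pos: [0.5119, -0.3301, 0.1757]
tcp_rot: [[-0.208, 0.009, -0.978], [0.977, -0.038, -0.208], [-0.039, -0.999, -0.001]]
ft_force: [-0.1, 0.1, -2.9]
grip_width: 0.0422
clock: 8.43
tcp_pos: [0.5119, -0.3303, 0.173]
tcp_rot: [[-0.207, 0.009, -0.978], [0.977, -0.038, -0.208], [-0.039, -0.999, -0.001]]
ft_force: [-0.0, -0.6, -1.9]
grip_width: 0.0424
```

```bash
python3 -m creep '[[[3,0,0.15,0,0,0,0],[3,0,0.3,0,0,0,0],[3,0,0.3,0,0,0,0]]]';  python3 -m creep '[[[3,0,0.1,0,0,0,0],[3,0,0.2,0,0,0,0],[3,0,0.2,0,0,0,0]]]'
```

```text
clock: 8.8
tcp_pos: [0.5117, -0.331, 0.1724]
tcp_rot: [[-0.207, 0.01, -0.978], [0.977, -0.04, -0.207], [-0.041, -0.999, -0.002]]
ft_force: [-13.0, 1.1, 19.6]
grip_width: 0.043
clock: 9.18
tcp_pos: [0.5116, -0.3314, 0.1722]
tcp_rot: [[-0.207, 0.011, -0.978], [0.977, -0.041, -0.207], [-0.042, -0.999, -0.002]]
ft_force: [-20.5, 1.7, 32.9]
grip_width: 0.042
```

```bash
python3 -m creep '[[[3,0,-0.1,0,0,0,0],[3,0,-0.2,0,0,0,0],[3,0,-0.2,0,0,0,0]]]'; python3 - <<'E'
from h import *
s=snap('side');W=cloud(s);C=s['color'].astype(int);st=ctrl.state();R=np.array(st['tcp_rot']);p=st['tcp_pos']
print(st['wrist_torque'],st['ft_force'])
L=(W-p)@R
m=np.isfinite(L[...,0])&(abs(L[...,0]-.021)<.008)&(abs(L[...,2])<.16)&(L[...,1]>-.07)&(L[...,1]<.2)&(C[...,0]<2*C[...,1]+25)
P=W[m];L=L[m]
c=P.mean(0);nn=np.linalg.svd(P-c,full_matrices=False)[2][2];print('normal world',nn)
for a in(-.09,-.06,-.04,.04,.06,.09):
    t=P[abs(L[:,2]-a)<.006];print('top z',a,t[:,0].mean().round(3),np.percentile(t[:,2],[98,99.5]).round(4))
E
```

```text
clock: 9.55
tcp_pos: [0.5117, -0.331, 0.1724]
tcp_rot: [[-0.207, 0.01, -0.978], [0.977, -0.04, -0.208], [-0.041, -0.999, -0.002]]
ft_force: [-13.5, 1.8, 20.0]
grip_width: 0.0424
[0.5677122  2.11082593 0.18482747] [-11.75324928   0.63756935  18.56582042]
normal world [-0.21444189  0.97659259 -0.01678085]
top z -0.09 0.596 [0.2076 0.2084]
top z -0.06 0.567 [0.2083 0.2098]
top z -0.04 0.547 [0.2091 0.21  ]
top z 0.04 0.469 [0.2087 0.2102]
top z 0.06 0.45 [0.2101 0.2105]
top z 0.09 0.42 [0.2094 0.2113]
```

```bash
python3 -m creep '[[[3,0,-0.4,0,0,0,0],[3,0,-0.5,0,-0.8,0,-0.7],[3,0,-0.5,0,-0.8,0,-0.7],[3,0,-0.5,0,-0.8,0,-0.7]]]';  python3 -m creep '[[[3,0,0.15,0,0,0,0],[3,0,0.3,0,0,0,0],[3,0,0.3,0,0,0,0]]]'; python3 -m creep '[[[3,0,0.1,0,0,0,0],[3,0,0.15,0,0,0,0],[3,0,0.15,0,0,0,0]]]'
```

```text
clock: 10.1
tcp_pos: [0.5119, -0.3302, 0.1745]
tcp_rot: [[-0.208, 0.02, -0.978], [0.978, -0.023, -0.208], [-0.027, -1.0, -0.015]]
ft_force: [0.4, 1.0, -2.4]
grip_width: 0.0428
clock: 10.48
tcp_pos: [0.5122, -0.3302, 0.1721]
tcp_rot: [[-0.208, 0.021, -0.978], [0.978, -0.023, -0.208], [-0.027, -1.0, -0.016]]
ft_force: [0.5, 0.2, -0.7]
grip_width: 0.0425
clock: 10.85
tcp_pos: [0.5124, -0.3304, 0.1719]
tcp_rot: [[-0.208, 0.022, -0.978], [0.978, -0.024, -0.208], [-0.028, -0.999, -0.017]]
ft_force: [0.0, 2.8, 9.4]
grip_width: 0.0422
```

```bash
python3 -m creep '[[[5,0,0,0,0,0,0],[7,0,0,0,0,0,0],[8.5,0,0,0,0,0,0],[8.5,0,0,0,0,0,0],[8.5,0,0,0,0,0,0],[8.5,0,0,0,0,0,0]]]';  python3 -m creep '[[[8.5,0,-2,0,0,0,0],[8.5,0,-5,0,0,0,0],[8.5,0,-9,0,0,0,0],[8.5,0,-14,0,0,0,0],[8.5,0,-18,0,0,0,0]]]'
python3 - <<'E'
from h import *
s=snap('scene');t=snap('side');save('g4',np.hstack([s['color'][90:320,80:460],t['color'][0:230,190:560]]))
W=cloud(t);C=t['color'].astype(int)
# handle refit + lid
from fit import sel,plane
P,c=sel(W,C,[.3,.285,.15],[.7,.40,.29]);P=P[c.max(1)-c.min(1)<30]
# bar points: away from lid
q=P[(P[:,1]>.318)];ce,d=q.mean(0),np.linalg.svd(q-q.mean(0),full_matrices=False)[2][0];print('bar',len(q),ce,d,np.percentile((q-ce)@d,[1,99]),q[:,2].max())
E
```

```text
clock: 11.6
tcp_pos: [0.512, -0.3303, 0.1704]
tcp_rot: [[-0.208, 0.021, -0.978], [0.978, -0.023, -0.208], [-0.027, -1.0, -0.015]]
ft_force: [0.5, 0.5, 0.1]
grip_width: 0.085
clock: 12.22
tcp_pos: [0.5081, -0.3259, 0.3542]
tcp_rot: [[-0.208, 0.023, -0.978], [0.978, -0.025, -0.208], [-0.029, -0.999, -0.017]]
ft_force: [-0.1, -0.5, 0.0]
grip_width: 0.0851
bin 818 ((0.522750735282898, -0.3785853385925293), (0.30766022205352783, 0.20526492595672607), 11.785516738891602)
bin 662 ((0.5190699696540833, -0.37724730372428894), (0.3030151128768921, 0.20672766864299774), 12.445629119873047)
bin both ((0.5219061374664307, -0.3776361048221588), (0.3089841604232788, 0.20773684978485107), 11.841912269592285)
crate 336 ((0.5028038024902344, 0.08048409968614578), (0.18938057124614716, 0.30417174100875854), 86.15750122070312) [ 0.34879402 -0.02362442  0.10000708] [0.66008315 0.16482406 0.11100851]
crate 353 ((0.49592310190200806, 0.07725866138935089), (0.16736099123954773, 0.3030247092247009), 84.69438171386719) [ 0.34003152 -0.01940046  0.10010272] [0.65400585 0.16352088 0.1139274 ]
lid A 3415 [0.5205
[... 346 characters left out ...]
353948] [0.44419725 0.28841153 0.25158339] [0.585309   0.34558429 0.28813081]
face 1296 [0.47798502 0.0174939  0.14977198] [0.09886399 0.86903225 0.48477713]
u [ 0.9935911  -0.11303421  0.        ] w [-0.0547964  -0.48167024  0.87463771]
0.0 [-0.09788864 -0.09636208  0.1064354   0.11695547]
0.02 [-0.09782068 -0.09641172  0.11446877  0.12029087]
0.04 [-0.09778866 -0.09502314  0.11270175  0.11946919]
0.06 0
top -0.08 [0.05305447 0.05354452]
top -0.04 [0.05279356 0.05359017]
top 0.0 [0.05188694 0.05271414]
top 0.04 [0.05214582 0.05290439]
top 0.08 [0.05204378 0.05248307]
bar 482 [0.51089566 0.33426529 0.26026234] [-0.99872032  0.04640311  0.02011169] [-0.0726522   0.05633559] 0.2736441406320662
```

View pics/g4.png

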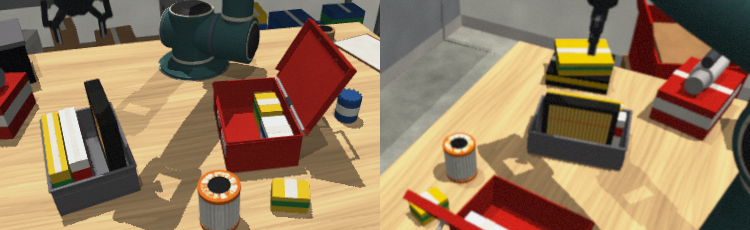

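```bash
cat >> h.py <<'E'
X=np.array([.094,.9956,0]);X/=np.linalg.norm(X);Z=np.array([0,0,1.]);H=np.array([.507,.197,.112])
def bar(th): return H+X*(-.19*np.cos(th)+.052*np.sin(th))+Z*(.19*np.sin(th)+.052*np.cos(th))
def ltool(al): al=np.radians(al); return tool(np.cos(al)*X-np.sin(al)*Z,-np.sin(al)*X-np.cos(al)*Z)
def ltcp(th,al): R=ltool(al); return bar(th)+.0187*R[:,1],R
E
python3 - <<'E'
from h import *
p,R=ltcp(2.07,35);print(bar(2.07),p)
print(rel(p-.15*R[:,1]+[0,0,.06],R), rel(p-.15*R[:,1],R))
print(ctrl.state()['qpos'])
E
```

```text
[0.51984119 0.33300732 0.25391939] [0.51883298 0.32232893 0.23860125]
(array([ 71.2 ,  -8.41, -17.22]), array([ 6.7, 16.4, 33. ])) (array([ 71.39,  -2.42, -17.09]), array([ 6.7, 16.4, 33. ]))
[-0.6090733  -0.06697452  1.42662441 -0.00742688  1.74383971 -2.39085082]
```

```bash
python3 -m creep '[[[4,2,-3,-0.5,0,0,0],[4,6,-6,-1.5,0,0,0],[4,11,-9,-2.7,0,0,0],[4,16,-11,-4,0,0,0],[4,21,-12,-5.2,0,0,0],[4,26,-12,-6.3,0,0,0],[4,31,-12,-7.5,0,0,0],[4,36,-12,-8.7,0,0,0]]]'; python3 -m creep '[[[4,5,0,-1.2,0.7,1.7,3.3],[4,10,0,-2.4,1.4,3.5,7],[4,15,0,-3.6,2.4,6,12],[4,20,0,-4.8,3.5,8.6,17.3],[4,25,0,-6,4.5,11,22.2],[4,30,0,-7.2,5.5,13.5,27.1],[4,34,1,-8.2,6.2,15.2,30.6],[4,35.2,3,-8.5,6.7,16.4,33],[4,35.2,3.6,-8.5,6.7,16.4,33],[4,35.2,3.6,-8.5,6.7,16.4,33]]]'
python3 - <<'E'
from h import *
p,R=ltcp(2.07,35)
print(rel(p-.15*R[:,1],R),rel(p,R), ctrl.state()['qpos'])
s=snap('wrist');t=snap('side');save('g5',np.hstack([s['color'][::1,100:540],cv2.resize(t['color'][130:380,170:395],None,fx=1.6,fy=1.6)]))
E
```

```text
clock: 13.32
tcp_pos: [0.5156, 0.0484, 0.4625]
tcp_rot: [[-0.208, 0.021, -0.978], [0.978, -0.023, -0.208], [-0.027, -1.0, -0.016]]
ft_force: [0.7, 0.5, 0.7]
grip_width: 0.04
clock: 14.58
tcp_pos: [0.5269, 0.4066, 0.4185]
tcp_rot: [[0.074, -0.059, -0.995], [0.819, -0.566, 0.095], [-0.569, -0.822, 0.006]]
ft_force: [0.2, 0.8, 0.6]
grip_width: 0.0398
(array([ 3.36,  4.61, -0.02]), array([-0.3,  0.2,  0.3])) (array([ 3.27, 19.61, -0.1 ]), array([-0.3,  0.2,  0.3])) [ 0.77672615  0.37654965  0.91674217 -0.4948988   2.2747512  -0.94342935]
```

View pics/g5.png

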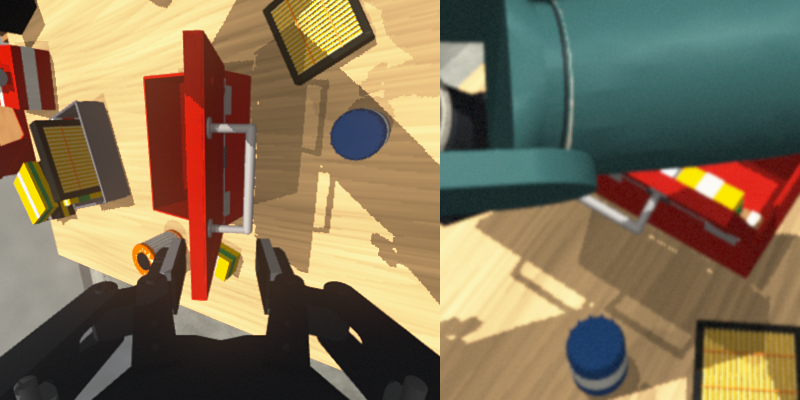

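Wrist view: the bar runs vertically at about (350, 125–232) in the full image, with the lid edge at about x=295. I'll measure it from the wrist depth.

```bash
python3 - <<'E'
from h import *
s=snap('wrist');W=cloud(s);C=s['color'].astype(int)
m=np.zeros((400,640),bool);m[140:220,340:362]=1
k=m&np.isfinite(W[...,0])&(W[...,2]>.2)&(W[...,2]<.3);P=W[k]
c=P.mean(0);d=np.linalg.svd(P-c,full_matrices=False)[2][0];print('bar surf',len(P),np.median(P,0),d,P.min(0),P.max(0))
cam=np.array(s['cam_to_world'])[:3,3];v=cam-c;v-=v@d*d;v/=np.linalg.norm(v);print('axis est',c-v*.0045)
m[:]=0;m[115:245,325:368]=1;k=m&np.isfinite(W[...,0])&(W[...,2]>.22)&(W[...,2]<.29)&(W[...,1]>.31);P=W[k];t=(P-c)@d;print('ends',c+d*np.percentile(t,1),c+d*np.percentile(t,99))
# lid edge band
m[:]=0;m[60:280,285:308]=1;k=m&np.isfinite(W[...,0])&(W[...,2]>.27)&(W[...,2]<.33);P=W[k];print('edge',len(P),P.mean(0),np.percentile(P,[1,99],0))
# crate far rim: red z .1-.115
k=np.isfinite(W[...,0])&(W[...,2]>.102)&(W[...,2]<.116)&(C[...,0]>60)&(C[...,0]>2.2*C[...,1]);P=W[k];print('rim',len(P),cv2.minAreaRect(P[:,:2].astype(np.float32)))
E
```

```text
bar surf 809 [0.51761895 0.33841602 0.25923289] [ 9.95281835e-01 -9.70261282e-02  1.50912557e-05] [0.47276959 0.32721265 0.25133412] [0.5696853  0.34647592 0.26222695]
axis est [0.51854353 0.33611842 0.25458183]
ends [0.45494778 0.34446031 0.25854372] [0.58638272 0.33164723 0.25854571]
edge 4373 [0.49769159 0.29645867 0.3012576 ] [[0.39051407 0.27649142 0.28513574]
 [0.63867644 0.31322338 0.30744821]]
rim 1147 ((0.41246795654296875, -0.6866300702095032), (0.5164235830307007, 1.8125240802764893), 1.674485206604004)
```

```bash
sed -i 's/H=np.array(\[.507,.197,.112\])/H=np.array([.507,.1998,.112])/; s/X=np.array(\[.094,.9956,0\])/X=np.array([.096,.9954,0])/' h.py; python3 - <<'E'
from h import *
p,R=ltcp(2.07,35)
print(bar(2.07),rel(p-.08*R[:,1],R),rel(p,R))
E
```

```text
[0.52011453 0.33578123 0.25391939] (array([ 3.61, 11.55, -0.06]), array([-0.2,  0.2,  0.4])) (array([ 3.55, 19.55, -0.09]), array([-0.2,  0.2,  0.4]))
```

```bash
python3 -m creep '[[[4,2,2,0,0,0,0],[4,3.6,5,0,0,0,0.4],[4,3.6,9,0,0,0,0.4],[4,3.6,12.5,0,0,0,0.4],[4,3.6,15,0,0,0,0.4],[4,3.6,17,0,0,0,0.4],[4,3.6,18.7,0,0,0,0.4],[4,3.6,19.6,0,0,0,0.4],[4,3.6,19.6,0,0,0,0.4]]]'
python3 - <<'E'
from h import *
p,R=ltcp(2.07,35);print(rel(p,R))
s=snap('wrist');save('g6',s['color'][:,100:540])
E
```

```text
clock: 15.85
tcp_pos: [0.518, 0.326, 0.2362]
tcp_rot: [[0.074, -0.06, -0.995], [0.815, -0.572, 0.095], [-0.575, -0.818, 0.007]]
ft_force: [0.3, -0.2, -0.1]
grip_width: 0.04
(array([-0.2 , -0.15, -0.12]), array([-0.3,  0.3, -0.1]))
```

View pics/g6.png

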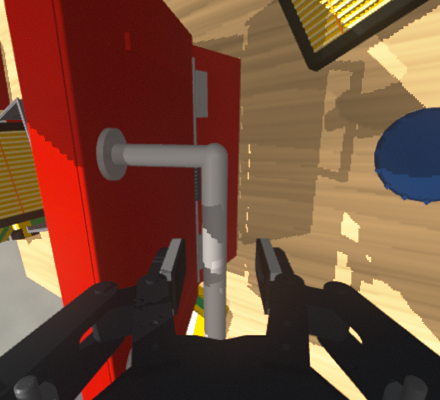

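```bash
python3 -m creep '[[[2.5,0,0,0,0,0,0],[1,0,0,0,0,0,0],[0.5,0,0,0,0,0,0],[0.5,0,0,0,0,0,0],[0.5,0,0,0,0,0,0],[0.5,0,0,0,0,0,0],[0.5,0,0,0,0,0,0]]]'
cat > arc.py <<'E'
from h import *
import sys
# args: theta_start theta_end nrows ; alpha linear in theta from 35 at 2.07 to -25 at 0
a,b,n_=float(sys.argv[1]),float(sys.argv[2]),int(sys.argv[3])
al=lambda t:-25+60*t/2.07
p0,R0=ltcp(a,al(a)); print('measured minus model now',rel(p0,R0),'F',ctrl.state()['ft_force'].round(1))
for t in np.linspace(a,b,n_+1)[1:]:
    print(round(t,3),*rel(*ltcp(t,al(t)),p0,R0))
E
python3 arc.py 2.07 1.75 8
```

```text
clock: 16.77
tcp_pos: [0.5181, 0.3266, 0.2366]
tcp_rot: [[0.073, -0.059, -0.996], [0.815, -0.572, 0.094], [-0.575, -0.818, 0.006]]
ft_force: [1.4, 5.8, 4.4]
grip_width: 0.01
measured minus model now (array([-0.23, -0.08, -0.11]), array([-0.2,  0.3, -0.1])) F [1.4 5.8 4.4]
2.03 [-0.74 -0.11 -0.  ] [-0.  -0.  -1.2]
1.99 [-1.49 -0.18  0.  ] [ 0.  -0.  -2.3]
1.95 [-2.24 -0.23 -0.  ] [-0.   0.  -3.5]
1.91 [-2.99 -0.24 -0.  ] [-0.   0.  -4.6]
1.87 [-3.74 -0.23 -0.  ] [ 0.  -0.  -5.8]
1.83 [-4.49 -0.18 -0.  ] [ 0. -0. -7.]
1.79 [-5.23 -0.1  -0.  ] [ 0.  -0.  -8.1]
1.75 [-5.98  0.   -0.  ] [-0.  -0.  -9.3]
```

```bash
python3 -m creep '[[[0.5,-0.74,-0.11,0,0,0,-1.2],[0.5,-1.5,-0.18,0,0,0,-2.3],[0.5,-2.24,-0.23,0,0,0,-3.5],[0.5,-3,-0.24,0,0,0,-4.6],[0.5,-3.7,-0.23,0,0,0,-5.8],[0.5,-4.5,-0.18,0,0,0,-7],[0.5,-5.2,-0.1,0,0,0,-8.1],[0.5,-6,0,0,0,0,-9.3]]]'; python3 arc.py 1.75 1.35 10
python3 - <<'E'
from h import *
s=snap('wrist');save('g7',s['color'][:,100:540])
E
```

```text
clock: 17.77
tcp_pos: [0.5135, 0.2775, 0.2714]
tcp_rot: [[0.082, -0.046, -0.996], [0.897, -0.432, 0.094], [-0.434, -0.901, 0.006]]
ft_force: [-1.4, 5.2, 5.2]
grip_width: 0.0098
measured minus model now (array([-0.16, -0.08, -0.1 ]), array([-0.3,  0.3, -0. ])) F [-1.4  5.2  5.2]
1.71 [-0.75  0.02  0.  ] [ 0.   0.  -1.2]
1.67 [-1.5   0.07  0.  ] [ 0.   0.  -2.3]
1.63 [-2.24  0.14  0.  ] [ 0.   0.  -3.5]
1.59 [-2.99  0.25  0.  ] [ 0.   0.  -4.6]
1.55 [-3.72  0.39  0.  ] [ 0.   0.  -5.8]
1.51 [-4.45  0.56  0.  ] [ 0.  0. -7.]
1.47 [-5.18  0.76  0.  ] [ 0.   0.  -8.1]
1.43 [-5.89  0.99 -0.  ] [ 0.   0.  -9.3]
1.39 [-6.6   1.25  0.  ] [  0.    0.  -10.4]
1.35 [-7.29  1.54  0.  ] [  0.    0.  -11.6]
```

View pics/g7.png

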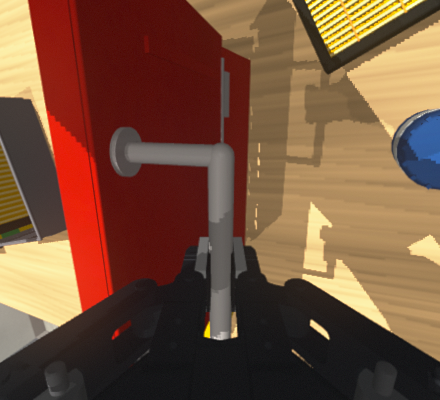

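The bar is held between the pads and the lid is following, so I'll continue along the arc.

```bash
python3 -m creep '[[[0.5,-0.75,0.02,0,0,0,-1.2],[0.5,-1.5,0.07,0,0,0,-2.3],[0.5,-2.24,0.14,0,0,0,-3.5],[0.5,-3,0.25,0,0,0,-4.6],[0.5,-3.7,0.39,0,0,0,-5.8],[0.5,-4.45,0.56,0,0,0,-7],[0.5,-5.2,0.76,0,0,0,-8.1],[0.5,-5.9,1,0,0,0,-9.3],[0.5,-6.6,1.25,0,0,0,-10.4],[0.5,-7.3,1.54,0,0,0,-11.6]]]'; python3 arc.py 1.35 0.95 10
```

```text
clock: 19.08
tcp_pos: [0.5066, 0.2049, 0.2888]
tcp_rot: [[0.09, -0.03, -0.996], [0.965, -0.244, 0.094], [-0.245, -0.969, 0.007]]
ft_force: [-4.9, 0.7, 5.7]
grip_width: 0.01
measured minus model now (array([-0.09, -0.17, -0.09]), array([-0.4,  0.2, -0.1])) F [-4.9  0.7  5.7]
1.31 [-0.73  0.17  0.  ] [ 0.   0.  -1.2]
1.27 [-1.45  0.37 -0.  ] [-0.  -0.  -2.3]
1.23 [-2.17  0.6  -0.  ] [ 0.   0.  -3.5]
1.19 [-2.87  0.86 -0.  ] [ 0.   0.  -4.6]
1.15 [-3.57  1.15  0.  ] [-0.   0.  -5.8]
1.11 [-4.25  1.47 -0.  ] [ 0.  0. -7.]
1.07 [-4.92  1.82 -0.  ] [ 0.   0.  -8.1]
1.03 [-5.57  2.19 -0.  ] [ 0.   0.  -9.3]
0.99 [-6.21  2.59 -0.  ] [  0.    0.  -10.4]
0.95 [-6.83  3.01 -0.  ] [  0.    0.  -11.6]
```

```bash
python3 -m creep '[[[0.5,-0.73,0.17,0,0,0,-1.2],[0.5,-1.45,0.37,0,0,0,-2.3],[0.5,-2.17,0.6,0,0,0,-3.5],[0.5,-2.9,0.86,0,0,0,-4.6],[0.5,-3.6,1.15,0,0,0,-5.8],[0.5,-4.25,1.47,0,0,0,-7],[0.5,-4.9,1.82,0,0,0,-8.1],[0.5,-5.6,2.2,0,0,0,-9.3],[0.5,-6.2,2.6,0,0,0,-10.4],[0.5,-6.8,3,0,0,0,-11.6]]]'; python3 arc.py 0.95 0.55 10
```

```text
clock: 20.32
tcp_pos: [0.4996, 0.1317, 0.2756]
tcp_rot: [[0.094, -0.012, -0.996], [0.995, -0.045, 0.094], [-0.046, -0.999, 0.008]]
ft_force: [-3.9, -1.2, -1.5]
grip_width: 0.01
measured minus model now (array([-0.07, -0.25, -0.08]), array([-0.4,  0.1, -0.1])) F [-3.9 -1.2 -1.5]
0.91 [-0.68  0.32 -0.  ] [-0.  -0.  -1.2]
0.87 [-1.35  0.67 -0.  ] [-0.  -0.  -2.3]
0.83 [-2.01  1.04  0.  ] [-0.  -0.  -3.5]
0.79 [-2.64  1.44 -0.  ] [ 0.  -0.  -4.6]
0.75 [-3.27  1.87 -0.  ] [ 0.   0.  -5.8]
0.71 [-3.87  2.32 -0.  ] [ 0. -0. -7.]
0.67 [-4.46  2.8   0.  ] [ 0.  -0.  -8.1]
0.63 [-5.02  3.3  -0.  ] [-0.   0.  -9.3]
0.59 [-5.57  3.82 -0.  ] [  0.    0.  -10.4]
0.55 [-6.09  4.37 -0.  ] [  0.    0.  -11.6]
```

```bash
python3 -m creep '[[[0.5,-0.68,0.32,0,0,0,-1.2],[0.5,-1.35,0.67,0,0,0,-2.3],[0.5,-2,1.04,0,0,0,-3.5],[0.5,-2.64,1.44,0,0,0,-4.6],[0.5,-3.27,1.87,0,0,0,-5.8],[0.5,-3.87,2.3,0,0,0,-7],[0.5,-4.46,2.8,0,0,0,-8.1],[0.5,-5,3.3,0,0,0,-9.3],[0.5,-5.57,3.8,0,0,0,-10.4],[0.5,-6.1,4.35,0,0,0,-11.6]]]'; python3 arc.py 0.55 0.25 10
```

```text
clock: 21.58
tcp_pos: [0.4939, 0.0694, 0.2352]
tcp_rot: [[0.094, 0.009, -0.996], [0.983, 0.157, 0.094], [0.157, -0.988, 0.006]]
ft_force: [4.1, 1.2, -5.3]
grip_width: 0.0099
measured minus model now (array([-0.05, -0.21, -0.05]), array([-0.3,  0. ,  0. ])) F [ 4.1  1.2 -5.3]
0.52 [-0.46  0.34 -0.  ] [-0.  -0.  -0.9]
0.49 [-0.9   0.69  0.  ] [ 0.  -0.  -1.7]
0.46 [-1.34  1.06  0.  ] [-0.  -0.  -2.6]
0.43 [-1.76  1.44 -0.  ] [ 0.  -0.  -3.5]
0.4 [-2.17  1.83 -0.  ] [ 0.  -0.  -4.3]
0.37 [-2.57  2.23  0.  ] [ 0.  -0.  -5.2]
0.34 [-2.96  2.65 -0.  ] [ 0.  -0.  -6.1]
0.31 [-3.33  3.08 -0.  ] [ 0. -0. -7.]
0.28 [-3.69  3.52  0.  ] [-0.   0.  -7.8]
0.25 [-4.04  3.97 -0.  ] [ 0.  -0.  -8.7]
```

```bash
python3 -m creep '[[[0.5,-0.46,0.34,0,0,0,-0.9],[0.5,-0.9,0.7,0,0,0,-1.7],[0.5,-1.34,1.06,0,0,0,-2.6],[0.5,-1.76,1.44,0,0,0,-3.5],[0.5,-2.17,1.83,0,0,0,-4.3],[0.5,-2.57,2.23,0,0,0,-5.2],[0.5,-3,2.65,0,0,0,-6.1],[0.5,-3.33,3.1,0,0,0,-7],[0.5,-3.7,3.5,0,0,0,-7.8],[0.5,-4,4,0,0,0,-8.7]]]'; python3 arc.py 0.25 0.0 10
```

```text
clock: 22.82
tcp_pos: [0.4908, 0.0359, 0.1901]
tcp_rot: [[0.092, 0.024, -0.995], [0.949, 0.302, 0.095], [0.303, -0.953, 0.005]]
ft_force: [3.3, -9.5, 3.6]
grip_width: 0.0097
measured minus model now (array([-0.03, -0.16, -0.04]), array([-0.3, -0. , -0.1])) F [ 3.3 -9.5  3.6]
0.225 [-0.33  0.34  0.  ] [-0.   0.  -0.7]
0.2 [-0.66  0.68 -0.  ] [-0.  -0.  -1.4]
0.175 [-0.98  1.04  0.  ] [-0.  -0.  -2.2]
0.15 [-1.29  1.4  -0.  ] [-0.  -0.  -2.9]
0.125 [-1.59  1.77  0.  ] [ 0.  -0.  -3.6]
0.1 [-1.87  2.15 -0.  ] [-0.  -0.  -4.3]
0.075 [-2.15  2.54 -0.  ] [-0.  -0.  -5.1]
0.05 [-2.43  2.93  0.  ] [-0.  -0.  -5.8]
0.025 [-2.69  3.33 -0.  ] [ 0.  -0.  -6.5]
0.0 [-2.94  3.74 -0.  ] [ 0.  -0.  -7.2]
```

```bash
python3 -m creep '[[[0.5,-0.33,0.34,0,0,0,-0.7],[0.5,-0.66,0.68,0,0,0,-1.4],[0.5,-0.98,1.04,0,0,0,-2.2],[0.5,-1.29,1.4,0,0,0,-2.9],[0.5,-1.59,1.77,0,0,0,-3.6],[0.5,-1.87,2.15,0,0,0,-4.3],[0.5,-2.15,2.5,0,0,0,-5.1],[0.5,-2.15,2.5,0,0,0,-5.1]]]'; python3 arc.py 0.075 0.0 5;python3 - <<'E'
from h import *
s=snap('scene');np.save('S.npy',cloud(s));np.save('Sc.npy',s['color'])
save('g8',cv2.resize(s['color'][110:310,240:480],None,fx=2.5,fy=2.5))
E
```

```text
clock: 23.82
tcp_pos: [0.4895, 0.0234, 0.1593]
tcp_rot: [[0.09, 0.032, -0.995], [0.918, 0.386, 0.095], [0.387, -0.922, 0.005]]
ft_force: [8.8, 0.5, -4.2]
grip_width: 0.0101
measured minus model now (array([-0.04, -0.19, -0.05]), array([-0.3, -0.1, -0. ])) F [ 8.8  0.5 -4.2]
0.06 [-0.18  0.22  0.  ] [ 0.   0.  -0.4]
0.045 [-0.36  0.44  0.  ] [-0.   0.  -0.9]
0.03 [-0.54  0.67  0.  ] [ 0.   0.  -1.3]
0.015 [-0.71  0.89  0.  ] [ 0.   0.  -1.7]
0.0 [-0.88  1.13  0.  ] [ 0.  -0.  -2.2]
```

View pics/g8.png

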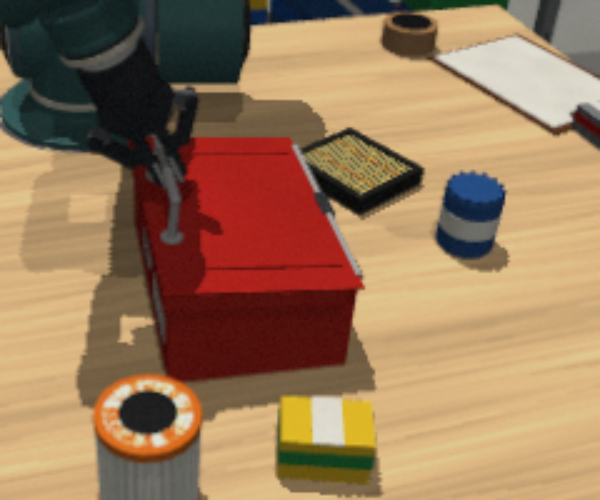

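Nearly shut with no slam (lid seen down over the box, bar gripped at 170,190). I'll ease it the rest of the way.

```bash
python3 -m creep '[[[0.5,-0.18,0.22,0,0,0,-0.4],[0.5,-0.36,0.44,0,0,0,-0.9],[0.5,-0.54,0.67,0,0,0,-1.3],[0.5,-0.54,0.67,0,0,0,-1.3]]]'; python3 -m creep '[[[0.5,-0.1,0.11,0,0,0,-0.2],[0.5,-0.17,0.22,0,0,0,-0.4],[0.5,-0.25,0.33,0,0,0,-0.6],[0.5,-0.25,0.33,0,0,0,-0.6]]]'; python3 -m creep '[[[0.5,-0.05,0.1,0,0,0,0],[0.5,-0.1,0.2,0,0,0,0],[0.5,-0.1,0.2,0,0,0,0]]]'
```

```text
clock: 24.38
tcp_pos: [0.4893, 0.0211, 0.1513]
tcp_rot: [[0.089, 0.035, -0.995], [0.909, 0.407, 0.095], [0.408, -0.913, 0.005]]
ft_force: [9.5, -0.3, -3.2]
grip_width: 0.0103
clock: 24.88
tcp_pos: [0.4892, 0.0202, 0.1474]
tcp_rot: [[0.088, 0.036, -0.995], [0.904, 0.416, 0.095], [0.418, -0.909, 0.004]]
ft_force: [9.1, -1.7, -2.7]
grip_width: 0.0102
clock: 25.25
tcp_pos: [0.4892, 0.0196, 0.1453]
tcp_rot: [[0.088, 0.036, -0.995], [0.905, 0.415, 0.095], [0.417, -0.909, 0.004]]
ft_force: [5.6, -7.6, -0.5]
grip_width: 0.01
```

```bash
python3 -m creep '[[[0.5,-0.06,0.14,0,0,0,0],[0.5,-0.1,0.2,0,0,0,0],[0.5,-0.1,0.2,0,0,0,0]]]'; python3 -m creep '[[[0.5,-0.06,0.14,0,0,0,0],[0.5,-0.1,0.2,0,0,0,0],[0.5,-0.1,0.2,0,0,0,0]]]'
python3 - <<'E'
from h import *
s=snap('scene');W=cloud(s);C=s['color'].astype(int)
# lid top surface red points, height profile along X from hinge
k=np.isfinite(W[...,0])&(W[...,2]>.09)&(W[...,2]<.14)&(C[...,0]>2.2*C[...,1])&(C[...,0]>60)
P=W[k];d=-(P-H)@X
for a in(.02,.06,.1,.14,.18,.205): t=P[abs(d-a)<.008];print(a,len(t),np.median(t[:,2]).round(4))
E
```

```text
clock: 25.62
tcp_pos: [0.4892, 0.0191, 0.1434]
tcp_rot: [[0.088, 0.036, -0.995], [0.905, 0.414, 0.095], [0.416, -0.909, 0.004]]
ft_force: [2.8, -12.4, 3.7]
grip_width: 0.0097
clock: 26.0
tcp_pos: [0.4893, 0.0189, 0.1414]
tcp_rot: [[0.088, 0.036, -0.995], [0.905, 0.414, 0.095], [0.415, -0.91, 0.004]]
ft_force: [2.5, -13.4, 5.3]
grip_width: 0.0098
0.02 366 0.1132
0.06 381 0.1127
0.1 384 0.1122
0.14 379 0.1118
0.18 204 0.111
0.205 315 0.1109
```

```bash
python3 -m creep '[[[0.5,0.06,0.14,0,0,0,0],[0.5,0.1,0.25,0,0,0,0],[0.5,0.1,0.25,0,0,0,0]]]'; python3 - <<'E'
from h import *
s=snap('scene');W=cloud(s);C=s['color'].astype(int)
k=np.isfinite(W[...,0])&(W[...,2]>.09)&(W[...,2]<.14)&(C[...,0]>2.2*C[...,1])&(C[...,0]>60)
P=W[k];d=-(P-H)@X
for a in(.02,.1,.18,.205): t=P[abs(d-a)<.008];print(a,len(t),np.median(t[:,2]).round(4))
E
```

```text
clock: 26.42
tcp_pos: [0.4893, 0.0187, 0.1401]
tcp_rot: [[0.089, 0.037, -0.995], [0.907, 0.409, 0.096], [0.411, -0.912, 0.003]]
ft_force: [-7.8, -37.3, 15.3]
grip_width: 0.01
0.02 370 0.1132
0.1 381 0.1115
0.18 193 0.1098
0.205 306 0.1094
```

```bash
python3 -m creep '[[[0.5,-0.1,-0.25,0,0,0,0],[0.5,-0.1,-0.25,0,0,0,0]]]'; python3 -m creep '[[[1.5,0,0,0,0,0,0],[3,0,0,0,0,0,0],[4,0,0,0,0,0,0],[4,0,0,0,0,0,0],[4,0,0,0,0,0,0]]]'; python3 -m creep '[[[4,0,-2,0,0,0,0],[4,0,-5,0,0,0,0],[4,0,-9,0,0,0,0],[4,0,-14,0,0,0,0],[4,0,-18,0,0,0,0],[4,0,-18,0,0,0,0]]]'; python3 - <<'E'
from h import *
s=snap('scene');t=snap('side');W=cloud(s);C=s['color'].astype(int)
k=np.isfinite(W[...,0])&(W[...,2]>.09)&(W[...,2]<.14)&(C[...,0]>2.2*C[...,1])&(C[...,0]>60)
P=W[k];d=-(P-H)@X
for a in(.02,.1,.18,.205): q=P[abs(d-a)<.008];print(a,len(q),np.median(q[:,2]).round(4))
save('g9',np.vstack([s['color'][90:350,80:480],t['color'][70:400,190:590]]))
# filter upright check in side
W=cloud(t);C=t['color'].astype(int);k=np.isfinite(W[...,0])&np.all(W>[.35,-.36,.11],-1)&np.all(W<[.68,-.24,.25],-1)
P=W[k];c=P.mean(0);print('filter n',np.linalg.svd(P-c,full_matrices=False)[2][2],'top',np.percentile(P[:,2],99),c)
E
```

```text
clock: 26.72
tcp_pos: [0.4893, 0.0189, 0.1415]
tcp_rot: [[0.088, 0.036, -0.995], [0.905, 0.414, 0.095], [0.416, -0.91, 0.004]]
ft_force: [2.5, -13.1, 6.3]
grip_width: 0.0099
clock: 27.35
tcp_pos: [0.4884, 0.0203, 0.1404]
tcp_rot: [[0.088, 0.033, -0.996], [0.904, 0.416, 0.094], [0.417, -0.909, 0.007]]
ft_force: [0.1, -0.7, 0.3]
grip_width: 0.04
clock: 28.1
tcp_pos: [0.4828, -0.0561, 0.308]
tcp_rot: [[0.088, 0.038, -0.995], [0.905, 0.414, 0.096], [0.416, -0.909, 0.002]]
ft_force: [0.2, 0.4, -1.1]
grip_width: 0.0401
0.02 373 0.1133
0.1 392 0.1126
0.18 214 0.1116
0.205 390 0.1117
filter n [ 0.22236494 -0.97071398 -0.09092968] top 0.20847003393140903 [ 0.48921777 -0.31227876  0.16707813]
```

```bash
python3 - <<'E'
from h import *
t=snap('side');W=cloud(t);k=np.isfinite(W[...,0])&np.all(W>[.40,-.36,.11],-1)&np.all(W<[.60,-.24,.20],-1)
P=W[k];m=np.ones(len(P),bool)
for _ in range(8):
    c=P[m].mean(0);nn=np.linalg.svd(P[m]-c,full_matrices=False)[2][2];m=abs((P-c)@nn)<.004
print('filter face',m.sum(),c,nn)
B=np.load('B.npy');A=np.load('A.npy');s=snap('scene');V=cloud(s)
for u,v in((300,275),(370,275),(428,190)): print(A[v,u].round(3),V[v,u].round(3))
print(ctrl.state()['ft_force'],ctrl.state()['clock']); ctrl.hand_in()
E
```

```text
filter face 770 [ 0.4818974  -0.31090142  0.15490097] [-0.21190449  0.97226974 -0.09893454]
[ 0.789 -0.071  0.121] [ 0.787 -0.071  0.118]
[0.77  0.107 0.053] [0.77  0.107 0.054]
[0.51  0.4   0.086] [0.51  0.401 0.085]
[-0.1155936  -0.57448722 -0.0814445 ] 28.3
the job is handed in; nothing more can be done
```

The filter is out of the red box and standing on its long edge in the free half of the grey bin. The lid is shut, and the job was handed in at 28.3 s of the 72 s allowed.

- **Filter:** I set it down under control; it touched slightly askew once, so I lifted it a few millimetres, straightened it and set it down again. Its top is at about 0.208 m, against 0.205 m expected for standing upright.
- **Lid:** I held the handle bar all the way round until the lid was down, and the lid never slammed. After release the lid top measured 0.112–0.113 m against the 0.1135 m expected, which is within the 2 mm calibration.
- **Forces:** the highest wrist force readings were about 39 N, setting the filter down, and 41 N, on the last push on the lid.
- **Other parts:** the round filter, carton and oil filter each measured within 3 mm of where they started. I did not re-measure the small panel filter.

**Checks that disagreed or failed:**
- The last fit of the filter's face suggested a lean of about 5.7°, while a fit just before release gave about 1°. The last fit may have picked up nearby bin or box points. The top height and the picture taken after release agree with it standing upright, but I did not resolve the difference.
- The final overview picture could not be viewed because the picture limit was reached, so the end state rests on depth measurements.

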